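# Open the roll-front tool cabinet and bring out the cutter tray

### The arm

A 6-joint arm with a two-finger parallel gripper is mounted at the origin on the work surface. World frame = base frame: x ahead of the robot, y to its left, z up, the work surface at z = 0. Lengths are in m, angles in rad, forces in N, time in s.
With the tool pointing down it reaches from about 0.35 to 0.775 m from the base axis. Payload 5.5 kg.
Tool frame: the origin (TCP) lies midway between the tips of the shut fingers; the grasp point (between the pads) lies grasp_offset behind it (grasp_offset is the distance from the TCP to the grasp point, in m); z points along the fingers, y is the line along which they close (so a half turn about z gives the same grasp; the last joint's range is limited). The gripper opens to 85 mm and grips with 20 to 120 N. Pads are 22 mm wide; open, the fingers measure 114 mm over their backs; the gripper's body (76 mm by 85 mm) begins 54 mm behind the grasp point. The pads swing forward as they close: fully open they stand 13 mm farther back than shut.
Start: joints at [-1.377, 0.313, 0.046, 1.304, 0, 1.431], TCP at [0.188, -0.543, 0.231] pointing down, gripper open.
Joint ranges: [-2.76, 2.76], [-0.86, 1.69], [-1.03, 1.26], [-2.2, 2.34], [-1.47, 1.5], [-3.14, 3.14]. Speed limits (rad/s): [2.57, 2.57, 3.14, 3.14, 3.14, 3.14].

### API

Orientations are given as a unit quaternion [w, x, y, z].
In Python, from workcell import * gives the robot as it stands.
- The arm moves only by the tool step_arm, never from a script. Its argument "deltas" is a list of rows, each a list of 7 numbers: the shift along the world's x, y, z in mm, then the turn, a rotation vector about the world's x, y, z in degrees, then the gripper's target within -1 to 1 (fully open at 1, half-way at 0, shut at -1). A call has 1 to 5 rows; each row shifts and turns the commanded pose from where the row before left it; what a row does not reach is not made up. A row lasts 1/10 s, in which the tool goes at most 50 mm and 8.59 degrees, less where a joint would pass 70% of its speed; a pose out of reach is approached as far as the arm can. A call is refused whole if a number of a shift passes 50 or a number of a turn 8.59, either way. A call with a gripper value outside its range is refused whole. The fingers move at their own pace and stop on an object; "newtons" is the grip in N (left out, the last holds). Time passes only in rows, so rows that do not move let the fingers close. It gives the time, the measured TCP pose, the force, the opening and the grip force at its end, in the units of the state.
- get_state(): the state, without advancing time (a new reading comes with each control period).
- read_camera(name): name is "side" or "top"; returns a dict with "image" (420x560x3 uint8, red, green, blue), "z_map" (420x560 float32, m along the optical axis (not along the pixel's ray), 0 where there is no reading), "K" (3x3 intrinsics, pixels), "world_from_camera" (4x4, takes a point from camera to world coordinates). Camera axes: x right, y down, z forward; pixel columns grow to the right and rows downward; lengths in m; the calibration is good to about 2 mm. A picture is of the moment at which its call begins.
- hand_in(): hands the job in; it is judged then, once.
The state is a dict: "clock": time; "joint_pos": joint angles; "qvel": joint speeds; "tau": joint torques, N m; "tcp_pos": TCP position; "orientation": TCP orientation; "wrist_force": force on the tool from outside, world axes, zero at the start; "ft_torque": the same for the moment, N m; "finger_gap": finger opening in m; "grip_force": force on a finger pad.
Only numpy, scipy, OpenCV 4.12 (cv2) and the standard library are available. Lean on these libraries where they do the work, as an engineer would, in place of code of your own. Each camera call takes 0.05 s, during which the arm holds its last target. There are 200 camera calls.

### The job

Raise the slatted shutter of the tool cabinet fully home against its stop, so that it stays open when you let go. Then carry the tray of cutters out, keeping it level with both cutters in it, set it down gently in the middle of the white board and let go. Leave the offcut, the jar and the drill chuck where they are.

Things in the scene. Friction and masses are not known exactly. Their poses are not given: they have to be found in the camera images.
- cabinet: Bench-top tool cabinet with a rounded roll front, screwed down: 270 mm wide (y), 356 mm deep (x), plywood cheeks. Origin on the bench under the arc's centre; -x points out of the front, z up. Inner floor 30 mm above the bench. A fixed sill, 120 mm high, outer face at x = -170 mm, closes the front below the shutter; the tray comes out over it, towards -x.
- arc (a point): Point on the centre line of the curved side tracks, midway between the cheeks, 70 mm above the cabinet's origin; the line runs along y. The cheeks are half discs about it, rims at radius 178 mm. A fixed white hood (outer radius 177 mm) covers the back from 26 degrees behind the top.
- shutter (a joint): Slatted shutter running about the arc's centre line (slats' outer radius 165 mm): rad raised, 0 shut, 1.48 open at its stop. About 0.6 kg, mostly its rail; friction 0.12 N m, damping 0.4 N m s/rad; 4 to 6 N at the rail start it. Let go below half way it runs shut; from half to three quarters it may halt, above that it creeps open; at the stop it stays.
- lip (a point): Middle of the outer edge of the shutter's pull rail: a plain steel flat, 180 mm long (y), 10 mm thick, standing radially 40 mm out of the lowest slat; this edge is 205 mm from the arc's centre line. Shut, it points out of the front, 24 degrees above level; open, it points up, leaning 19 degrees back. Push it from underneath; it has no gap to hook from above.
- tray_center (a point): Wooden tray in the cabinet, behind the shutter: open box 90 mm (x) x 150 mm (y) x 32 mm high, two end posts and a straight bar 14 x 14 mm along its y, 150 mm long. The point is at its middle, 50 mm above the underside; the bar's middle is 55 mm above the point. About 0.42 kg with contents. z up.
- cutter0_center (a point): Steel cutter standing in the end pocket of the tray at its -y end: foot 32 mm across, 58 mm high; the point is at its centre. It stands loose.
- cutter1_center (a point): The like cutter at the tray's +y end.
- board: White laminated board lying fixed on the bench: 240 mm (x) x 200 mm (y) x 16 mm thick. Origin at the middle of its underside, so its top is 16 mm above it.
- offcut_center (a point): Bystander: pine offcut 50 x 100 x 36 mm lying on the bench just in front of the board; the point is its centre.
- jar_center (a point): Bystander: closed glass jar, 66 mm across, 85 mm high; the point is its centre.
- chuck_center (a point): Bystander: dark steel drill chuck, 52 mm across, 75 mm high; the point is its centre.

How it is judged:
By the outcome, as a careful person would: the job done as asked, in the order asked, and still so for the second after the job is handed in, with the robot touching nothing.
It also fails if it takes over 72 s, if anything falls off the work surface, if the arm or the gripper's body presses on something with over 40 N, if the wrist force passes 120 N, or if a joint passes its speed limit or range.

## Working session

There is one attempt and no reset: what is moved stays moved. The work goes in short steps, Python scripts to look and compute and a tool call to move; the robot and the scene stay as the last step left them, time stands still between calls to the robot, and variables do not carry over. Pictures are saved under pics/ and viewed, at most 10 in all, crops included, and the job is handed in when it is done.

Besides the shell and the picture viewer there is one more tool, called by a JSON object that holds its "fn" and its "kwargs", one argument or row to a line. step_arm: Moves the arm, as the interface text tells. Its arguments: {"type":"object","properties":{"deltas":{"type":"array","items":{"type":"array","items":{"type":"number"}}},"newtons":{"type":"number"}},"required":["deltas"]}

```bash
mkdir -p pics; ls
python3 - <<'E'
from workcell import *
import cv2,numpy as np
for n in("side","top"):
    c=read_camera(n); cv2.imwrite(f"pics/{n}0.png",c["image"][:,:,::-1]); np.savez(f"{n}0.npz",**c)
    print(n,c["K"].round(1).tolist(),c["world_from_camera"].round(3).tolist())
s=get_state();print(s)
E
```

```text
pics
side [[399.7, 0.0, 271.0], [0.0, 399.7, 199.0], [0.0, 0.0, 1.0]] [[0.777, 0.598, -0.197, 0.764], [0.629, -0.742, 0.231, -0.283], [-0.007, -0.304, -0.953, 1.199], [0.0, 0.0, 0.0, 1.0]]
top [[505.1, 0.0, 274.5], [0.0, 505.1, 205.6], [0.0, 0.0, 1.0]] [[0.018, -0.996, 0.083, 0.403], [-1.0, -0.018, 0.008, -0.026], [-0.007, -0.083, -0.997, 1.624], [0.0, 0.0, 0.0, 1.0]]
{'clock': 0.1, 'joint_pos': array([-1.37662496e+00,  3.13928536e-01,  4.51104250e-02,  1.30358682e+00,
        1.21668213e-05,  1.43119422e+00]), 'qvel': array([ 0.00033765, -0.00063901,  0.00335496,  0.00031726, -0.00152393,
        0.00030684]), 'tau': array([ 2.23079049e-03, -4.81724238e+01,  2.99245799e+01,  1.27231379e-02,
       -1.70699136e-04,  5.82750189e-06]), 'tcp_pos': array([ 0.18828359, -0.54283371,  0.23050348]), 'orientation': array([-8.04166430e-04,  9.86106381e-01,  1.66113090e-01, -1.58611592e-05]), 'wrist_force': array([ 0.1066407 ,  0.11475612, -0.0528914 ]), 'ft_torque': array([ 0.02307793, -0.00494386,  0.00451358]), 'grip_force': 0.0, 'finger_gap': 0.08537527034152151}
```

View pics/side0.png

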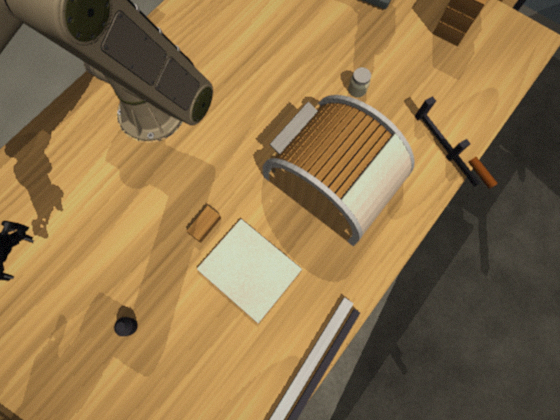

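View pics/top0.png

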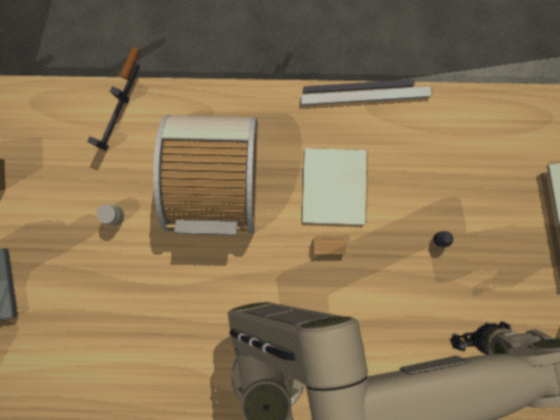

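The side view shows the cabinet around (340,165) with its rail at (295,127), the board at (248,270), the offcut at (204,222) and the chuck at (125,326). In the top view the cabinet spans (155–257, 117–235), the rail is at (206,228), the board at (335,187) and the jar at (110,215). Next I'll measure from depth.

```bash
cat > h.py <<'E'
import numpy as np, cv2
def cloud(c):
    z=c["z_map"];v,u=np.mgrid[:z.shape[0],:z.shape[1]];K=c["K"]
    p=np.stack([(u-K[0,2])/K[0,0]*z,(v-K[1,2])/K[1,1]*z,z],-1)
    T=c["world_from_camera"];P=p@T[:3,:3].T+T[:3,3];P[z==0]=np.nan;return P
def rect(q):
    r=cv2.minAreaRect((q*1000).astype(np.float32));return np.round(r[0],1),np.round(r[1],1),round(r[2],1)
E
python3 - <<'E'
from h import *
for n in("top","side"):
    c=np.load(n+"0.npz");P=cloud(c);im=c["image"].astype(int)
    if n=="top": B=dict(board=(295,375,140,235),off=(310,350,234,262),chuck=(428,460,226,252),jar=(92,128,200,232),cab=(145,265,108,245))
    else: B=dict(board=(190,305,212,328),off=(184,224,200,245),chuck=(108,142,312,340),jar=(345,378,62,100),cab=(255,420,90,245))
    for k,(a,b,t,d) in B.items():
        Q=P[t:d,a:b].reshape(-1,3);C=im[t:d,a:b].reshape(-1,3);ok=np.isfinite(Q[:,2]);Q,C=Q[ok],C[ok]
        if k=="board": m=(Q[:,2]>.008)&(Q[:,2]<.024)
        elif k=="off": m=(Q[:,2]>.028)&(Q[:,2]<.045)
        elif k=="chuck": m=Q[:,2]>.06
        elif k=="jar": m=Q[:,2]>.07
        else: m=Q[:,2]>.10
        if k=="board": m&=(C[:,2]>150)
        q=Q[m];print(n,k,m.sum(),rect(q[:,:2]),np.median(q[:,2]).round(4),q.max(0).round(3),q.min(0).round(3))
        if k=="cab":
            print(' z hist',np.histogram(q[:,2],bins=np.arange(.1,.27,.01))[0])
E
```

```text
top board 4256 (array([ 604. , -202.6]), array([197.9, 237. ]), 89.1) 0.0166 [ 0.723 -0.103  0.024] [ 0.485 -0.302  0.008]
top off 500 (array([ 410.3, -184. ]), array([50. , 98.8]), 1.8) 0.0365 [ 0.436 -0.135  0.045] [ 0.385 -0.233  0.028]
top chuck 138 (array([ 439.7, -539.5]), array([40. , 42.7]), 0.9) 0.0704 [ 0.46  -0.518  0.084] [ 0.42  -0.561  0.06 ]
top jar 302 (array([495.6, 501.4]), array([55.1, 58.4]), 0.5) 0.0855 [0.523 0.531 0.095] [0.468 0.472 0.071]
top cab 10972 (array([618.8, 186.7]), array([273.9, 361.4]), 89.6) 0.2177 [0.798 0.324 0.256] [0.438 0.048 0.1  ]
 z hist [  34   80   99  137  630  741  445  453  542  709  837 1157 2274 2374
  390   70]
side board 5402 (array([ 603.6, -203.1]), array([197.4, 238.8]), 89.0) 0.0156 [ 0.724 -0.103  0.024] [ 0.483 -0.304  0.009]
side off 547 (array([ 411. , -187.3]), array([ 50.7, 100.3]), 2.3) 0.0356 [ 0.438 -0.137  0.044] [ 0.384 -0.238  0.028]
side chuck 178 (array([ 440.9, -545.3]), array([38.4, 39.3]), 3.2) 0.0708 [ 0.461 -0.526  0.081] [ 0.422 -0.565  0.06 ]
side jar 283 (array([524.6, 424.2]), array([ 56.3, 226.3]), 20.1) 0.084 [0.563 0.531 0.236] [0.469 0.311 0.071]
side cab 12711 (array([619.6, 184.1]), array([275.6, 365.1]), 89.4) 0.2134 [0.803 0.323 0.252] [0.437 0.045 0.1  ]
 z hist [ 180  227  244  322  751  818  495  553  644  827  952 1456 2659 2136
  441    6]
```

Run:
```python
from h import *
from scipy.optimize import least_squares
for n,(a,b,t,d) in dict(top=(145,265,108,245),side=(255,420,90,245)).items():
    c=np.load(n+"0.npz");Q=cloud(c)[t:d,a:b].reshape(-1,3);Q=Q[np.isfinite(Q[:,2])]
    Q=Q[(Q[:,2]>.12)]
    def res(p):
        x=(Q[:,0]-p[0])*np.cos(p[1])+(Q[:,1]-.186)*np.sin(p[1]); r=np.hypot(x,Q[:,2]-.07-p[2])
        e=np.stack([r-.165,r-.177]);return np.take_along_axis(e,abs(e).argmin(0)[None],0)[0]
    f=least_squares(res,[.62,0,0],loss="soft_l1",f_scale=.002);p=f.x
    print(n,p[0],np.degrees(p[1]),p[2],np.median(abs(res(p))))
    x=(Q[:,0]-p[0])*np.cos(p[1])+(Q[:,1]-.186)*np.sin(p[1]);y=-(Q[:,0]-p[0])*np.sin(p[1])+(Q[:,1]-.186)*np.cos(p[1])
    r=np.hypot(x,Q[:,2]-.07-p[2]);th=np.degrees(np.arctan2(Q[:,2]-.07-p[2],-x))
    m=(r>.185)&(r<.215)&(th<35); print(' rail',m.sum(),y[m].min(),y[m].max(),np.percentile(r[m],[5,50,99]),np.percentile(th[m],[2,50,98]),Q[m].mean(0))
    m=(r>.172)&(r<.182); print(' y ext',np.percentile(y[m],[.5,99.5]))
```

```text
top 0.6270338478756518 -0.5120729843314741 0.00026131981816876 0.0020008574145650992
 rail 470 -0.08995684834549421 0.09103514392999919 [0.18596106 0.19725336 0.20724157] [22.78324085 25.53500771 27.30632395] [0.44924783 0.18685388 0.15472445]
 y ext [-0.13559072  0.13629745]
side 0.6269815011784083 -0.44533661071863045 -0.0013128643458529038 0.0014073450971336526
 rail 434 -0.09333411772395382 0.08979186344222664 [0.18601672 0.19569127 0.20561453] [23.83920919 25.61653223 26.82315827] [0.45040161 0.18222504 0.1531925 ]
 y ext [-0.13852704  0.13384471]
```

{"fn": "step_arm", "kwargs": {
  "deltas": [
    [24, 34, 0, 0, 0, 8.5, -1],
    [24, 34, 0, 0, 0, 8.5, -1],
    [24, 34, 0, 0, 0, 8.5, -1],
    [24, 34, 0, 0, 0, 8.5, -1],
    [24, 34, 0, 0, 0, 8.5, -1]
  ],
  "newtons": 40
}}

```text
clock: 0.6
tcp_pos: [0.3089, -0.3717, 0.2309]
orientation: [-0.0, 0.857, 0.515, 0.0]
wrist_force: [1.4, -0.0, 0.2]
finger_gap: 0.0126
grip_force: 0.0
```

{"fn": "step_arm", "kwargs": {
  "deltas": [
    [24, 34, 0, 0, 0, 8.5, -1],
    [24, 34, 0, 0, 0, 8.5, -1],
    [24, 34, 0, 0, 0, 8.5, -1],
    [24, 34, 0, 0, 0, 8.5, -1],
    [24, 34, 0, 0, 0, 8.5, -1]
  ]
}}

```text
clock: 1.1
tcp_pos: [0.4289, -0.2016, 0.2311]
orientation: [-0.0, 0.612, 0.791, -0.0]
wrist_force: [0.1, -0.8, -0.5]
finger_gap: 0.0002
grip_force: 0.0
```

{"fn": "step_arm", "kwargs": {
  "deltas": [
    [-5, 43, 0, 0, 0, 8.5, -1],
    [-5, 43, 0, 0, 0, 8.5, -1],
    [-5, 43, 0, 0, 0, 8.5, -1],
    [-5, 43, 0, 0, 0, 8.5, -1],
    [-5, 43, 0, 0, 0, 8.5, -1]
  ]
}}

```text
clock: 1.6
tcp_pos: [0.4026, 0.0133, 0.2311]
orientation: [-0.0, 0.284, 0.959, 0.0]
wrist_force: [1.0, -0.8, 0.3]
finger_gap: -0.0001
grip_force: 0.0
```

{"fn": "step_arm", "kwargs": {
  "deltas": [
    [-5, 43, 0, 0, 0, 8.5, -1],
    [-5, 43, 0, 0, 0, 8.5, -1],
    [-5, 43, 0, 0, 0, 8.5, -1],
    [-5, 43, 0, 0, 0, 7.9, -1],
    [0, 0, 0, 0, 0, 0, -1]
  ]
}}

```text
clock: 2.1
tcp_pos: [0.382, 0.1878, 0.2311]
orientation: [-0.0, -0.005, 1.0, 0.001]
wrist_force: [1.1, -0.8, 0.5]
finger_gap: -0.0002
grip_force: 0.0
```

Run:
```python
from workcell import *
print(get_state())
```

```text
{'clock': 2.1, 'joint_pos': array([ 0.26685558,  0.02438853, -0.30484542,  1.24180414,  0.00151641,
        0.25632352]), 'qvel': array([-0.08449686, -0.00876771, -0.0157491 ,  0.00807955, -0.0432558 ,
        0.02492483]), 'tau': array([  1.5158882 , -30.85512042,  29.96878982,  -0.14611538,
         0.32888624,  -0.18428906]), 'tcp_pos': array([0.38200815, 0.18783923, 0.23106109]), 'orientation': array([-3.12851895e-04, -5.26591071e-03,  9.99985840e-01,  7.01149804e-04]), 'wrist_force': array([ 1.10560423, -0.80153712,  0.52363328]), 'ft_torque': array([-0.0299257 , -0.00174967, -0.06444226]), 'grip_force': 0.0, 'finger_gap': -0.00015566683905127065}
```

{"fn": "step_arm", "kwargs": {
  "deltas": [
    [2, 0, -11, 0, -8.25, 0, -1],
    [2, 0, -11, 0, -8.25, 0, -1],
    [2, 0, -11, 0, -8.25, 0, -1],
    [2, 0, -11, 0, -8.25, 0, -1]
  ]
}}

```text
clock: 2.5
tcp_pos: [0.3916, 0.1832, 0.1876]
orientation: [0.287, 0.001, 0.958, 0.0]
wrist_force: [0.2, 0.7, -0.3]
finger_gap: 0.0003
grip_force: 0.0
```

{"fn": "step_arm", "kwargs": {
  "deltas": [
    [2, 0, -11, 0, -8.25, 0, -1],
    [2, 0, -11, 0, -8.25, 0, -1],
    [2, 0, -11, 0, -8.25, 0, -1],
    [2, 0, -11, 0, -8.25, 0, -1],
    [0, 0, 0, 0, 0, 0, -1]
  ]
}}

```text
clock: 3.0
tcp_pos: [0.4222, 0.2586, 0.2304]
orientation: [0.493, 0.019, 0.869, -0.032]
wrist_force: [-1.0, 0.9, -0.8]
finger_gap: -0.0
grip_force: 0.0
```

Run:
```python
from workcell import *
s=get_state()
from scipy.spatial.transform import Rotation as R
print(s['joint_pos'],s['tcp_pos'],s['orientation'],R.from_quat(s['orientation'],scalar_first=True).as_matrix().round(3))
```

```text
[ 0.79088538 -0.20892214 -1.02600147 -0.06670196 -0.72155297  0.50857635] [0.42220604 0.25864155 0.2303545 ] [ 0.49294027  0.01866814  0.86927314 -0.03202501] [[-0.513  0.064  0.856]
 [ 0.001  0.997 -0.074]
 [-0.858 -0.037 -0.512]]
```

```bash
cat >> h.py <<'E'
from scipy.spatial.transform import Rotation as R
def tool(az,ph,ysign=1):
    "tool z at azimuth az, ph below level (deg), tool y level"
    a,p=np.radians([az,ph]);z=np.array([np.cos(p)*np.cos(a),np.cos(p)*np.sin(a),-np.sin(p)])
    y=ysign*np.array([-np.sin(a),np.cos(a),0]);return R.from_matrix(np.stack([np.cross(y,z),y,z],1))
def todo(s,pos,rot,n=None):
    d=(np.array(pos)-s['tcp_pos'])*1000;r=rot*R.from_quat(s['orientation'],scalar_first=True).inv();rv=np.degrees(r.as_rotvec())
    print('shift mm',d.round(1),'turn deg',rv.round(2),'rows>=',max(abs(d).max()/50,np.linalg.norm(rv)/8.59).round(1))
E
python3 - <<'E'
from workcell import *
from h import *
s=get_state();todo(s,[.389,.266,.140],tool(-22,18))
E
```

```text
shift mm [-33.2   7.4 -90.4] turn deg [ -0.78 -13.02 -18.01] rows>= 2.6
```

{"fn": "step_arm", "kwargs": {
  "deltas": [
    [-11, 2, 0, -0.2, -2.6, -4.5, -1],
    [-11, 2, -10, -0.2, -2.6, -4.5, -1],
    [-11, 3, -20, -0.2, -2.6, -4.5, -1],
    [0, 0, -30, -0.2, -2.6, -4.5, -1],
    [0, 0, -30, 0, -2.6, 0, -1]
  ]
}}

```text
clock: 3.5
tcp_pos: [0.3906, 0.2629, 0.1396]
orientation: [0.575, 0.158, 0.795, -0.112]
wrist_force: [1.3, 2.8, -0.6]
finger_gap: 0.0001
grip_force: 0.0
```

Run:
```python
from workcell import *
from h import *
s=get_state();todo(s,[.389,.266,.140],tool(-22,18));print(s['joint_pos'],s['tcp_pos'])
```

```text
shift mm [-1.6  3.1  0.4] turn deg [-0.29 -0.16  0.37] rows>= 0.1
[ 1.03596774  0.27814569 -0.96327389 -0.08497777 -1.22140235  1.13682033] [0.39063339 0.26294576 0.1395798 ]
```

Run:
```python
import numpy as np
C=np.array([627,70]);
th=[24]+list(range(28,109,4))
P=[]
for t in th:
    a=np.radians(t);R=190;off=16
    P.append(C+R*np.array([-np.cos(a),np.sin(a)])-off*np.array([np.sin(a),np.cos(a)]))
P=np.array(P)
for t,p,d in zip(th,P,np.vstack([[0,0],np.diff(P,axis=0)])):print(t,p.round(0),d.round(1))
```

```text
24 [447. 133.] [0. 0.]
28 [452. 145.] [ 4.8 12.4]
32 [457. 157.] [ 5.7 12. ]
36 [464. 169.] [ 6.5 11.6]
40 [471. 180.] [ 7.3 11.1]
44 [479. 190.] [ 8.  10.6]
48 [488. 200.] [ 8.8 10. ]
52 [497. 210.] [9.4 9.4]
56 [507. 219.] [10.1  8.7]
60 [518. 227.] [10.7  8. ]
64 [529. 234.] [11.2  7.2]
68 [541. 240.] [11.7  6.4]
72 [553. 246.] [12.1  5.6]
76 [566. 250.] [12.4  4.7]
80 [578. 254.] [12.7  3.8]
84 [591. 257.] [13.  3.]
88 [604. 259.] [13.2  2. ]
92 [618. 260.] [13.3  1.1]
96 [631. 261.] [13.3  0.2]
100 [644. 260.] [13.3 -0.7]
104 [657. 258.] [13.2 -1.7]
108 [670. 256.] [13.1 -2.6]
```

{"fn": "step_arm", "kwargs": {
  "deltas": [
    [18, -7, -6, 0, 0, 0, -1],
    [18, -7, -6, 0, 0, 0, -1],
    [17, -4, -6, 0, 0, 0, -1],
    [0, 0, 0, 0, 0, 0, -1]
  ]
}}

```text
clock: 3.9
tcp_pos: [0.4437, 0.251, 0.1238]
orientation: [0.572, 0.163, 0.795, -0.115]
wrist_force: [0.4, 0.1, 0.1]
finger_gap: 0.0003
grip_force: 0.0
```

{"fn": "step_arm", "kwargs": {
  "deltas": [
    [3, -5, 9, 0, 0, 0, -1],
    [5, -3, 12, 0, 3, 0, -1],
    [6, 0, 12, 0, 3, 0, -1],
    [6, 0, 12, 0, 3, 0, -1],
    [7, 0, 11, 0, 3, 0, -1]
  ]
}}

```text
clock: 4.4
tcp_pos: [0.4665, 0.2438, 0.1802]
orientation: [0.483, 0.148, 0.853, -0.133]
wrist_force: [0.5, -0.5, -5.7]
finger_gap: 0.0001
grip_force: 2.4
```

{"fn": "step_arm", "kwargs": {
  "deltas": [
    [11, 0, 11, 0, 3, 0, -1],
    [9, 0, 10, 0, 3, 0, -1],
    [9, 0, 9, 0, 3, 0, -1],
    [10, 0, 9, 0, 3, 0, -1],
    [11, 0, 8, 0, 3, 0, -1]
  ]
}}

```text
clock: 4.9
tcp_pos: [0.5162, 0.2439, 0.2277]
orientation: [0.368, 0.13, 0.908, -0.151]
wrist_force: [-2.3, -0.8, -4.4]
finger_gap: 0.0003
grip_force: 1.7
```

{"fn": "step_arm", "kwargs": {
  "deltas": [
    [11, 0, 7, 0, 3, 0, -1],
    [12, 0, 6, 0, 3, 0, -1],
    [12, 0, 6, 0, 3, 0, -1],
    [12, 0, 5, 0, 3, 0, -1],
    [13, 0, 4, 0, 3, 0, -1]
  ]
}}

```text
clock: 5.4
tcp_pos: [0.5766, 0.2445, 0.2568]
orientation: [0.247, 0.11, 0.948, -0.166]
wrist_force: [-1.2, -0.4, -1.7]
finger_gap: -0.0003
grip_force: 0.9
```

{"fn": "step_arm", "kwargs": {
  "deltas": [
    [13, 0, 2, 0, 3, 0, -1],
    [13, 0, 1, 0, 3, 0, -1],
    [13, 0, 1, 0, 3, 0, -1],
    [13, 0, 0, 0, 3, 0, -1],
    [13, 0, -1, 0, 3, 0, -1]
  ]
}}

```text
clock: 5.9
tcp_pos: [0.6425, 0.245, 0.2612]
orientation: [0.122, 0.088, 0.972, -0.179]
wrist_force: [-0.6, -0.3, 0.1]
finger_gap: 0.0002
grip_force: 0.1
```

{"fn": "step_arm", "kwargs": {
  "deltas": [
    [12, 0, -2, 0, 2, 0, -1],
    [7, 0, -2, 0, 0, 0, -1],
    [4, 0, -1, 0, 0, 0, -1],
    [0, 0, 0, 0, 0, 0, -1],
    [0, 0, 0, 0, 0, 0, -1]
  ]
}}

```text
clock: 6.4
tcp_pos: [0.6659, 0.2461, 0.2546]
orientation: [0.107, 0.084, 0.974, -0.18]
wrist_force: [-0.4, -0.1, 0.1]
finger_gap: -0.0004
grip_force: 0.0
```

{"fn": "step_arm", "kwargs": {
  "deltas": [
    [4, 0, -1, 0, 0, 0, -1],
    [3, 0, -1, 0, 0, 0, -1],
    [0, 0, 0, 0, 0, 0, -1]
  ]
}}

```text
clock: 6.7
tcp_pos: [0.6737, 0.2462, 0.2523]
orientation: [0.107, 0.085, 0.974, -0.18]
wrist_force: [-0.6, 0.8, 2.3]
finger_gap: 0.0001
grip_force: 1.0
```

{"fn": "step_arm", "kwargs": {
  "deltas": [
    [3, 0, -1, 0, 0, 0, -1],
    [0, 0, 0, 0, 0, 0, -1]
  ]
}}

```text
clock: 6.9
tcp_pos: [0.6745, 0.2463, 0.252]
orientation: [0.105, 0.084, 0.974, -0.18]
wrist_force: [-11.4, 2.3, 8.3]
finger_gap: -0.0003
grip_force: 6.5
```

{"fn": "step_arm", "kwargs": {
  "deltas": [
    [-20, 0, 5, 0, 0, 0, -1],
    [-30, -10, 20, 0, 0, 0, -1],
    [-40, -20, 20, 0, 0, 0, 0],
    [-40, -40, 10, 0, 0, 0, 1],
    [-40, -50, 0, 0, 0, 0, 1]
  ]
}}

```text
clock: 7.4
tcp_pos: [0.5203, 0.1421, 0.3063]
orientation: [0.108, 0.084, 0.974, -0.179]
wrist_force: [0.1, -0.7, 0.7]
finger_gap: 0.0432
grip_force: 0.0
```

{"fn": "step_arm", "kwargs": {
  "deltas": [
    [-20, -50, 0, 0, 0, 0, 1],
    [0, -50, 0, 0, 0, 0, 1],
    [0, -50, 0, 0, 0, 0, 1],
    [0, -50, 0, 0, 0, 0, 1],
    [0, 0, 0, 0, 0, 0, 1]
  ]
}}

```text
clock: 7.9
tcp_pos: [0.5016, -0.0598, 0.3055]
orientation: [0.107, 0.089, 0.974, -0.181]
wrist_force: [0.5, 0.4, 0.4]
finger_gap: 0.0854
grip_force: 0.0
```

Run:
```python
from workcell import *
import cv2,numpy as np
L=[]
for n,(a,b,t,d) in dict(top=(130,280,90,250),side=(250,420,80,250)).items():
    c=read_camera(n); np.savez(f"{n}1.npz",**c); L.append(cv2.resize(c["image"][t:d,a:b,::-1],(400,400),interpolation=cv2.INTER_CUBIC))
cv2.imwrite("pics/open.png",np.hstack(L)); print(get_state()['tcp_pos'])
```

```text
[ 0.50193272 -0.05571739  0.30497557]
```

View pics/open.png

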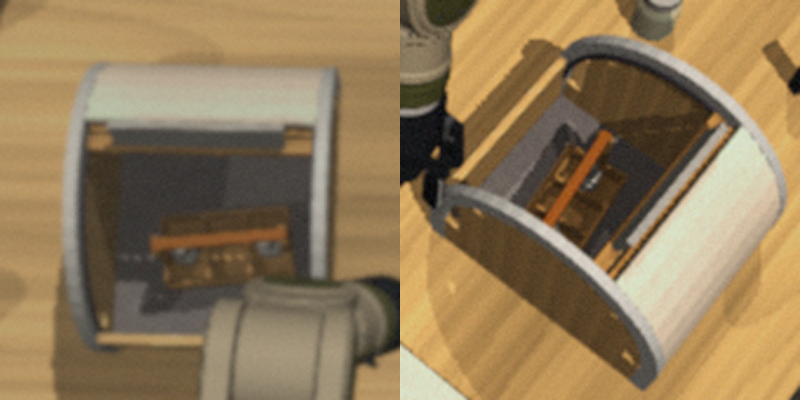

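The shutter stays open, and the tray is in view: its orange bar runs (152,243)–(287,237) in the left crop, slightly yawed, with both cutters at the ends. I'll measure the bar and check the shutter angle.

Run:
```python
from h import *
for n,(a,b,t,d) in dict(top=(130,280,90,250),side=(250,420,80,250)).items():
    c=np.load(n+"1.npz");P=cloud(c)[t:d,a:b].reshape(-1,3);im=cv2.cvtColor(c["image"],cv2.COLOR_RGB2HSV)[t:d,a:b].reshape(-1,3)
    m=(P[:,2]>.125)&(P[:,2]<.155)&(P[:,0]>.5)&(P[:,0]<.75)&(P[:,1]>.09)&(P[:,1]<.29)&(im[:,1]>140)&(im[:,0]<16)&(im[:,2]>70)
    q=P[m];print(n,m.sum(),rect(q[:,:2]),np.median(q[:,2]),np.polyfit(q[:,1],q[:,0],1))
    m=(P[:,2]>.045)&(P[:,2]<.075)&(P[:,0]>.5)&(P[:,0]<.72)&(P[:,1]>.09)&(P[:,1]<.28)&(im[:,1]>100);q=P[m];print(' tray',m.sum(),rect(q[:,:2]))
    m=(P[:,2]>.225)&(P[:,2]<.3)&(P[:,0]>.64)&(P[:,0]<.71)&(P[:,1]>.1)&(P[:,1]<.27);q=P[m];r=np.hypot(q[:,0]-.627,q[:,2]-.07);k=r>.19
    print(' rail',k.sum(),np.percentile(np.degrees(np.arctan2(q[k,2]-.07,.627-q[k,0])),[5,50,95]))
```

```text
top 242 (array([583.3, 174.1]), array([ 16.6, 146.3]), 7.3) 0.14240163466881017 [-0.10961888  0.6016837 ]
 tray 260 (array([582.5, 174.1]), array([ 89.9, 148. ]), 6.1)
 rail 370 [106.74458419 107.70521259 109.77502832]
side 243 (array([581.7, 175.5]), array([ 18.7, 143.7]), 4.9) 0.14070926911788173 [-0.10555224  0.60162986]
 tray 307 (array([580.8, 188.2]), array([ 90.7, 119.6]), 6.1)
 rail 317 [107.19143128 108.3040272  109.90153733]
```

```bash
python3 - <<'E'
import workcell
from workcell import *
from h import *
print([n for n in dir(workcell) if not n.startswith('_')]); print(getattr(workcell,'grasp_offset',None))
s=get_state();print(s['joint_pos'])
def down(az):  # tool z down, tool y at azimuth az
    a=np.radians(az);y=np.array([np.cos(a),np.sin(a),0]);z=np.array([0,0,-1.]);return R.from_matrix(np.stack([np.cross(y,z),y,z],1))
for az in(6.1,186.1): todo(s,[.5825,.1745,.32],down(az))
E
cat >> h.py <<'E'
def down(az):
    a=np.radians(az);y=np.array([np.cos(a),np.sin(a),0]);z=np.array([0,0,-1.]);return R.from_matrix(np.stack([np.cross(y,z),y,z],1))
E
```

```text
['MotionError', 'get_state', 'grasp_offset', 'hand_in', 'read_camera']
0.0187
[-0.05572409  0.00734432 -0.21348699  1.13745779 -0.36685305  0.08184285]
shift mm [ 80.6 230.2  15. ] turn deg [ 25.38  -5.07 -72.59] rows>= 9.0
shift mm [ 80.6 230.2  15. ] turn deg [  5.48  27.4  104.47] rows>= 12.6
```

{"fn": "step_arm", "kwargs": {
  "deltas": [
    [8, 23, 4, 2.54, -0.51, -7.26, 1],
    [8, 23, 4, 2.54, -0.51, -7.26, 1],
    [8, 23, 4, 2.54, -0.51, -7.26, 1],
    [8, 23, 3, 2.54, -0.51, -7.26, 1],
    [8, 23, 0, 2.54, -0.51, -7.26, 1]
  ]
}}

```text
clock: 8.5
tcp_pos: [0.5429, 0.064, 0.3198]
orientation: [0.056, 0.399, 0.91, -0.094]
wrist_force: [0.4, 0.2, 0.0]
finger_gap: 0.0852
grip_force: 0.0
```

{"fn": "step_arm", "kwargs": {
  "deltas": [
    [8, 23, 0, 2.54, -0.51, -7.26, 1],
    [8, 23, 0, 2.54, -0.51, -7.26, 1],
    [8, 23, 0, 2.54, -0.51, -7.26, 1],
    [8, 23, 0, 2.54, -0.51, -7.26, 1],
    [8, 23, 0, 2.54, -0.51, -7.26, 1]
  ]
}}

```text
clock: 9.0
tcp_pos: [0.5824, 0.179, 0.3191]
orientation: [-0.0, 0.668, 0.744, 0.0]
wrist_force: [0.0, -0.3, -0.6]
finger_gap: 0.0854
grip_force: 0.0
```

{"fn": "step_arm", "kwargs": {
  "deltas": [
    [0, 0, 0, 0, 0, 0, 1],
    [0, 0, 0, 0, 0, 0, 1]
  ]
}}

```text
clock: 9.2
tcp_pos: [0.5818, 0.1771, 0.3192]
orientation: [0.001, 0.665, 0.747, -0.001]
wrist_force: [0.9, -0.3, 0.1]
finger_gap: 0.0853
grip_force: 0.0
```

Run:
```python
from workcell import *
from h import *
s=get_state();print(s['joint_pos'],s['tcp_pos']); todo(s,[.5825,.1745,.1165],down(6.1))
```

```text
[ 0.16448997  0.38008213  0.35476327  1.54584445 -0.00175162  1.6204942 ] [0.58182364 0.17713834 0.31921252]
shift mm [   0.7   -2.6 -202.7] turn deg [ 0.1  -0.   -0.48] rows>= 4.1
```

{"fn": "step_arm", "kwargs": {
  "deltas": [
    [1, -2, -30, 0, 0, -0.5, 1],
    [0, 0, -30, 0, 0, 0, 1],
    [0, 0, -30, 0, 0, 0, 1],
    [0, 0, -30, 0, 0, 0, 1],
    [0, 0, -25, 0, 0, 0, 1]
  ]
}}

```text
clock: 9.7
tcp_pos: [0.5822, 0.1735, 0.1732]
orientation: [0.0, 0.67, 0.743, -0.001]
wrist_force: [-0.1, 0.3, -0.6]
finger_gap: 0.0854
grip_force: 0.0
```

{"fn": "step_arm", "kwargs": {
  "deltas": [
    [0, 0, -20, 0, 0, 0, 1],
    [0, 0, -20, 0, 0, 0, 1],
    [0, 0, -12, 0, 0, 0, 1],
    [0, 0, -5, 0, 0, 0, 1],
    [0, 0, 0, 0, 0, 0, 1]
  ]
}}

```text
clock: 10.2
tcp_pos: [0.5829, 0.1737, 0.1175]
orientation: [0.0, 0.67, 0.742, -0.0]
wrist_force: [0.3, 1.0, 1.4]
finger_gap: 0.085
grip_force: 0.0
```

{"fn": "step_arm", "kwargs": {
  "deltas": [
    [0, 0, 0, 0, 0, 0, 0],
    [0, 0, 0, 0, 0, 0, -0.4],
    [0, 0, 0, 0, 0, 0, -1],
    [0, 0, 0, 0, 0, 0, -1],
    [0, 0, 0, 0, 0, 0, -1]
  ],
  "newtons": 60
}}

```text
clock: 10.7
tcp_pos: [0.5833, 0.1738, 0.1181]
orientation: [0.001, 0.67, 0.742, 0.0]
wrist_force: [-7.3, -0.7, 5.2]
finger_gap: 0.0128
grip_force: 60.3
```

Run:
```python
from workcell import *
from h import *
s=get_state();print(s['wrist_force'],s['ft_torque']); todo(s,[.5825,.1745,.1165],down(6.1))
```

```text
[-7.2670176  -0.74997881  5.22401676] [-0.04863545  1.07337263  0.05200332]
shift mm [-0.8  0.7 -1.6] turn deg [0.03 0.06 0.31] rows>= 0.0
```

{"fn": "step_arm", "kwargs": {
  "deltas": [
    [0, 0, 3, 0, 0, 0, -1],
    [0, 0, 6, 0, 0, 0, -1],
    [0, 0, 10, 0, 0, 0, -1],
    [-1, 0, 12, 0, 0, 0, -1],
    [-2, 0, 14, 0, 0, 0, -1]
  ]
}}

```text
clock: 11.2
tcp_pos: [0.5804, 0.1737, 0.1638]
orientation: [0.001, 0.671, 0.742, 0.0]
wrist_force: [0.3, -0.1, -4.2]
finger_gap: 0.013
grip_force: 58.5
```

{"fn": "step_arm", "kwargs": {
  "deltas": [
    [-3, 0, 15, 0, 0, 0, -1],
    [-3, 0, 15, 0, 0, 0, -1],
    [-3, 0, 15, 0, 0, 0, -1],
    [-3, 0, 15, 0, 0, 0, -1],
    [-3, 0, 15, 0, 0, 0, -1]
  ]
}}

```text
clock: 11.7
tcp_pos: [0.5652, 0.1738, 0.2398]
orientation: [0.001, 0.67, 0.742, 0.001]
wrist_force: [0.2, 0.5, -3.7]
finger_gap: 0.0129
grip_force: 58.6
```

Run:
```python
from workcell import *
from h import *
s=get_state();print(s['wrist_force'],s['ft_torque'],s['finger_gap'],s['grip_force']); todo(s,[.604,-.203,.36],down(-.7))
c=read_camera("top");cv2.imwrite("pics/lift.png",cv2.resize(c["image"][90:330,130:400,::-1],None,fx=2.4,fy=2.4))
```

```text
[ 0.18702428  0.54658185 -3.67494468] [ 0.04098529  0.03715007 -0.05529761] 0.012949548121578423 58.55028212070465
shift mm [  38.8 -376.8  120.2] turn deg [ 0.03  0.14 -6.49] rows>= 7.5
```

View pics/lift.png

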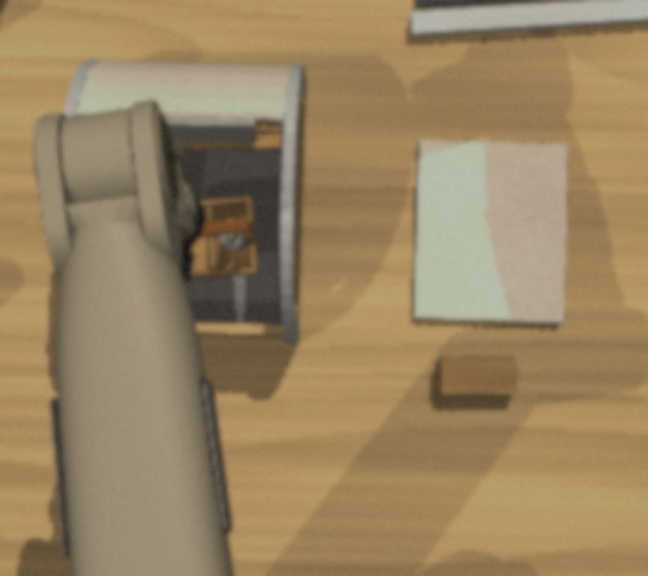

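The tray hangs level in the gripper with the -y cutter visible at (235,240), and the wrist reads about 4 N, which matches the tray's weight. I'll lift on and carry it across.

{"fn": "step_arm", "kwargs": {
  "deltas": [
    [0, 0, 18, 0, 0, 0, -1],
    [0, 0, 20, 0, 0, 0, -1],
    [0, 0, 20, 0, 0, 0, -1],
    [0, 0, 20, 0, 0, 0, -1],
    [0, 0, 20, 0, 0, 0, -1]
  ]
}}

```text
clock: 12.25
tcp_pos: [0.5652, 0.1738, 0.3372]
orientation: [0.001, 0.67, 0.742, 0.001]
wrist_force: [-0.4, 0.4, -3.7]
finger_gap: 0.0127
grip_force: 58.9
```

{"fn": "step_arm", "kwargs": {
  "deltas": [
    [0, -2, 15, 0, 0, 0, -1],
    [0, -5, 8, 0, 0, 0, -1],
    [1, -8, 3, 0, 0, -0.3, -1],
    [2, -12, 0, 0, 0, -0.4, -1],
    [2, -15, 0, 0, 0, -0.4, -1]
  ]
}}

```text
clock: 12.75
tcp_pos: [0.5702, 0.1307, 0.3609]
orientation: [0.0, 0.678, 0.735, -0.0]
wrist_force: [1.2, 0.2, -5.1]
finger_gap: 0.0126
grip_force: 58.9
```

{"fn": "step_arm", "kwargs": {
  "deltas": [
    [2, -18, 0, 0, 0, -0.4, -1],
    [2, -20, 0, 0, 0, -0.4, -1],
    [2, -20, 0, 0, 0, -0.4, -1],
    [2, -20, 0, 0, 0, -0.4, -1],
    [2, -20, 0, 0, 0, -0.4, -1]
  ]
}}

```text
clock: 13.25
tcp_pos: [0.58, 0.0316, 0.3607]
orientation: [-0.0, 0.691, 0.723, -0.001]
wrist_force: [-0.2, 0.9, -4.5]
finger_gap: 0.0128
grip_force: 58.9
```

{"fn": "step_arm", "kwargs": {
  "deltas": [
    [2, -20, 0, 0, 0, -0.4, -1],
    [2, -20, 0, 0, 0, -0.4, -1],
    [2, -20, 0, 0, 0, -0.4, -1],
    [2, -20, 0, 0, 0, -0.4, -1],
    [2, -20, 0, 0, 0, -0.4, -1]
  ]
}}

```text
clock: 13.75
tcp_pos: [0.5898, -0.0684, 0.3607]
orientation: [-0.0, 0.703, 0.711, -0.0]
wrist_force: [-0.0, -1.2, -4.2]
finger_gap: 0.0129
grip_force: 58.9
```

{"fn": "step_arm", "kwargs": {
  "deltas": [
    [2, -20, 0, 0, 0, -0.4, -1],
    [2, -20, 0, 0, 0, -0.4, -1],
    [2, -20, 0, 0, 0, -0.4, -1],
    [2, -20, 0, 0, 0, -0.2, -1],
    [2, -18, 0, 0, 0, 0, -1]
  ]
}}

```text
clock: 14.25
tcp_pos: [0.5999, -0.1663, 0.361]
orientation: [0.0, 0.712, 0.702, -0.0]
wrist_force: [-0.1, 0.2, -4.0]
finger_gap: 0.0128
grip_force: 58.9
```

{"fn": "step_arm", "kwargs": {
  "deltas": [
    [2, -14, 0, 0, 0, 0, -1],
    [1, -9, 0, 0, 0, 0, -1],
    [0, -5, 0, 0, 0, 0, -1],
    [0, -2, 0, 0, 0, 0, -1],
    [0, 0, 0, 0, 0, 0, -1]
  ]
}}

```text
clock: 14.75
tcp_pos: [0.6034, -0.1939, 0.3618]
orientation: [0.001, 0.711, 0.703, 0.0]
wrist_force: [-0.3, 0.6, -3.3]
finger_gap: 0.0126
grip_force: 58.9
```

Run:
```python
from workcell import *
from h import *
s=get_state();print(s['tcp_pos'],s['wrist_force'],s['ft_torque'],s['finger_gap'],s['grip_force']); todo(s,[.604,-.203,.104],down(-.7))
```

```text
[ 0.60338024 -0.1939212   0.36182401] [-0.26061005  0.58490168 -3.33366959] [ 0.01411971 -0.00132392 -0.01628882] 0.01259767671152151 58.879337310791016
shift mm [   0.6   -9.1 -257.8] turn deg [ 0.03  0.06 -0.01] rows>= 5.2
```

{"fn": "step_arm", "kwargs": {
  "deltas": [
    [0, -2, -5, 0, 0, 0, -1],
    [0, -3, -12, 0, 0, 0, -1],
    [0, -3, -20, 0, 0, 0, -1],
    [0, -2, -25, 0, 0, 0, -1],
    [0, 0, -25, 0, 0, 0, -1]
  ]
}}

```text
clock: 15.25
tcp_pos: [0.6034, -0.2039, 0.2739]
orientation: [0.001, 0.711, 0.703, 0.0]
wrist_force: [0.0, -0.3, -4.2]
finger_gap: 0.0129
grip_force: 58.9
```

{"fn": "step_arm", "kwargs": {
  "deltas": [
    [0, 0, -25, 0, 0, 0, -1],
    [0, 0, -25, 0, 0, 0, -1],
    [0, 0, -25, 0, 0, 0, -1],
    [0, 0, -25, 0, 0, 0, -1],
    [0, 0, -20, 0, 0, 0, -1]
  ]
}}

```text
clock: 15.75
tcp_pos: [0.6026, -0.2032, 0.1529]
orientation: [-0.0, 0.711, 0.703, -0.0]
wrist_force: [0.4, -0.3, -4.2]
finger_gap: 0.0129
grip_force: 58.9
```

{"fn": "step_arm", "kwargs": {
  "deltas": [
    [0, 0, -14, 0, 0, 0, -1],
    [0, 0, -9, 0, 0, 0, -1],
    [0, 0, -6, 0, 0, 0, -1],
    [0, 0, -4, 0, 0, 0, -1],
    [0, 0, 0, 0, 0, 0, -1]
  ]
}}

```text
clock: 16.25
tcp_pos: [0.6034, -0.2041, 0.1217]
orientation: [0.001, 0.711, 0.703, 0.0]
wrist_force: [0.9, -0.2, -3.7]
finger_gap: 0.0127
grip_force: 58.8
```

{"fn": "step_arm", "kwargs": {
  "deltas": [
    [0, 0, -4, 0, 0, 0, -1],
    [0, 0, -4, 0, 0, 0, -1],
    [0, 0, -3, 0, 0, 0, -1],
    [0, 0, -2, 0, 0, 0, -1],
    [0, 0, 0, 0, 0, 0, -1]
  ]
}}

```text
clock: 16.75
tcp_pos: [0.6031, -0.2042, 0.1083]
orientation: [0.0, 0.711, 0.703, -0.0]
wrist_force: [-0.2, -0.4, -3.4]
finger_gap: 0.0129
grip_force: 58.9
```

{"fn": "step_arm", "kwargs": {
  "deltas": [
    [0, 0, -1, 0, 0, 0, -1],
    [0, 0, -1, 0, 0, 0, -1],
    [0, 0, -1, 0, 0, 0, -1],
    [0, 0, 0, 0, 0, 0, -1]
  ]
}}

```text
clock: 17.15
tcp_pos: [0.6033, -0.2042, 0.1056]
orientation: [0.0, 0.711, 0.703, 0.0]
wrist_force: [1.0, 0.0, -4.4]
finger_gap: 0.0127
grip_force: 58.9
```

{"fn": "step_arm", "kwargs": {
  "deltas": [
    [0, 0, -1, 0, 0, 0, -1],
    [0, 0, -0.5, 0, 0, 0, -1],
    [0, 0, 0, 0, 0, 0, -1]
  ]
}}

```text
clock: 17.45
tcp_pos: [0.6033, -0.2042, 0.1042]
orientation: [0.001, 0.711, 0.703, 0.0]
wrist_force: [0.1, -0.3, -3.5]
finger_gap: 0.013
grip_force: 58.9
```

{"fn": "step_arm", "kwargs": {
  "deltas": [
    [0, 0, -0.5, 0, 0, 0, -1],
    [0, 0, 0, 0, 0, 0, -1]
  ]
}}

```text
clock: 17.65
tcp_pos: [0.6033, -0.2043, 0.1041]
orientation: [0.001, 0.711, 0.703, 0.0]
wrist_force: [-1.2, 0.7, -1.2]
finger_gap: 0.0131
grip_force: 59.2
```

{"fn": "step_arm", "kwargs": {
  "deltas": [
    [0, 0, -0.5, 0, 0, 0, -1],
    [0, 0, 0, 0, 0, 0, -1]
  ],
  "newtons": 20
}}

```text
clock: 17.85
tcp_pos: [0.6033, -0.2043, 0.104]
orientation: [0.001, 0.711, 0.703, 0.0]
wrist_force: [-3.1, 1.6, 3.9]
finger_gap: 0.0133
grip_force: 59.8
```

{"fn": "step_arm", "kwargs": {
  "deltas": [
    [0, 0, 0, 0, 0, 0, -0.4],
    [0, 0, 0, 0, 0, 0, 0.2],
    [0, 0, 0, 0, 0, 0, 1],
    [0, 0, 0, 0, 0, 0, 1],
    [0, 0, 0, 0, 0, 0, 1]
  ]
}}

```text
clock: 18.35
tcp_pos: [0.6035, -0.2043, 0.1032]
orientation: [0.001, 0.711, 0.703, 0.0]
wrist_force: [0.4, -0.5, -0.4]
finger_gap: 0.0821
grip_force: 0.0
```

{"fn": "step_arm", "kwargs": {
  "deltas": [
    [0, 0, 5, 0, 0, 0, 1],
    [0, 0, 20, 0, 0, 0, 1],
    [0, 0, 35, 0, 0, 0, 1],
    [0, 0, 45, 0, 0, 0, 1],
    [0, 0, 45, 0, 0, 0, 1]
  ]
}}

```text
clock: 18.85
tcp_pos: [0.6029, -0.204, 0.2548]
orientation: [0.0, 0.711, 0.703, 0.0]
wrist_force: [1.1, -0.7, -0.5]
finger_gap: 0.0855
grip_force: 0.0
```

{"fn": "step_arm", "kwargs": {
  "deltas": [
    [-10, -40, 20, 0, 0, 0, 1],
    [-20, -50, 0, 0, 0, 0, 1],
    [-20, -50, 0, 0, 0, 0, 1],
    [-20, -50, 0, 0, 0, 0, 1],
    [-20, -50, 0, 0, 0, 0, 1]
  ]
}}

```text
clock: 19.35
tcp_pos: [0.5183, -0.4315, 0.2739]
orientation: [0.001, 0.711, 0.703, 0.0]
wrist_force: [0.8, 0.3, -0.5]
finger_gap: 0.0855
grip_force: 0.0
```

{"fn": "step_arm", "kwargs": {
  "deltas": [
    [-20, -40, 0, 0, 0, 0, 1],
    [-20, -30, 0, 0, 0, 0, 1],
    [0, 0, 0, 0, 0, 0, 1]
  ]
}}

```text
clock: 19.65
tcp_pos: [0.4758, -0.5044, 0.2726]
orientation: [0.001, 0.714, 0.7, -0.001]
wrist_force: [0.2, -0.2, 0.2]
finger_gap: 0.0852
grip_force: 0.0
```

Run:
```python
from workcell import *
from h import *
L=[]
for n in("top","side"):
    c=read_camera(n);np.savez(n+"2.npz",**c)
    t,a=(100,140) if n=="top" else (80,180)
    L.append(cv2.resize(c["image"][t:t+250,a:a+250,::-1],(400,400),interpolation=cv2.INTER_CUBIC))
    P=cloud(c).reshape(-1,3);im=cv2.cvtColor(c["image"],cv2.COLOR_RGB2HSV).reshape(-1,3)
    near=(abs(P[:,0]-.604)<.12)&(abs(P[:,1]+.203)<.1)
    m=near&(P[:,2]>.035)&(P[:,2]<.15);q=P[m];print(n,'tray',m.sum(),rect(q[:,:2]))
    m=near&(P[:,2]>.108)&(P[:,2]<.15);q=P[m];print(n,'bar',m.sum(),rect(q[:,:2]),np.median(q[:,2]))
    m=(P[:,2]>.225)&(P[:,2]<.3)&(P[:,0]>.64)&(P[:,0]<.71)&(P[:,1]>.1)&(P[:,1]<.27);q=P[m];r=np.hypot(q[:,0]-.627,q[:,2]-.07);k=r>.19
    print(' rail',np.percentile(np.degrees(np.arctan2(q[k,2]-.07,.627-q[k,0])),[5,50,95]))
cv2.imwrite("pics/end.png",np.hstack(L));s=get_state();print(s['tcp_pos'],s['wrist_force'])
```

```text
top tray 698 (array([ 603.6, -202.8]), array([150.8,  91.1]), 89.0)
top bar 273 (array([ 603.5, -202.4]), array([150. ,  21.3]), 89.1) 0.1277629271085401
 rail [106.65082446 107.71387415 109.79839703]
side tray 833 (array([ 603.8, -205.1]), array([150. ,  90.7]), 89.5)
side bar 342 (array([ 603.9, -205.2]), array([149.5,  22.2]), 89.5) 0.1267736995093639
 rail [107.16576909 108.29975243 109.91083463]
[ 0.4782883  -0.5007555   0.27310423] [0.38997325 0.59774846 0.74325421]
```

View pics/end.png

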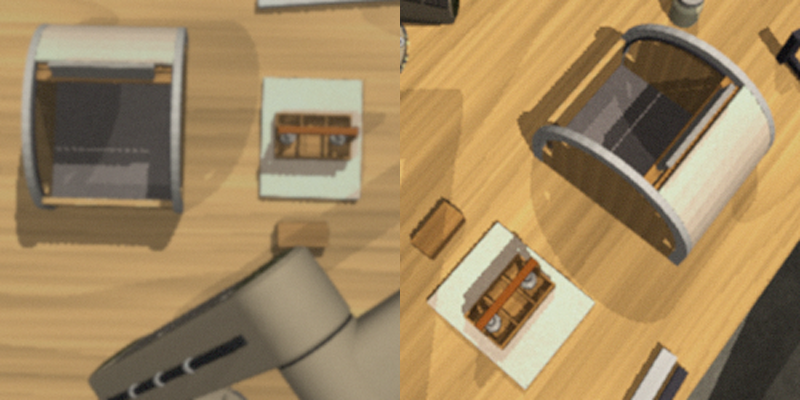

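The tray sits centred on the board at (310,137) in the left crop, with both cutters standing. The shutter is still open, and the offcut, the jar and the bench around them look undisturbed.

```bash
python3 -c "
from workcell import *
print(hand_in())"
```

```text
the job is handed in; nothing more can be done
None
```

The job is handed in: the shutter is open at its stop, the tray is on the board within about 2 mm of its middle with both cutters standing, and I never touched the offcut, jar or chuck; it took about 20 s of robot time.

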